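Slide the tower fan's rear cover home and bolt it

ROBOT

A 6-joint arm with a two-finger parallel gripper is mounted at the origin on the work surface. World frame = base frame: x ahead of the robot, y to its left, z up, the work surface at z = 0. Lengths are in m, angles in rad, forces in N, time in s.
With the tool pointing down it reaches from about 0.35 to 0.975 m from the base axis. Payload 4.9 kg.
Tool frame: the origin (TCP) lies at the very end of the fingers, on their centre line; the grasp point (between the pads) lies 19 mm behind it; z points along the fingers, x is the direction in which the jaws open and shut, and the axes are right-handed (so a half turn about z gives the same grasp; the last joint's range is limited). The gripper opens to 85 mm and grips with 20 to 120 N. Pads are 22 mm wide; open, the fingers measure 114 mm over their backs; the gripper's body (76 mm by 85 mm) begins 54 mm behind the grasp point. The pads swing forward as they close: fully open they stand 13 mm farther back than shut.
Start: joints at [1.062, 0.053, 1.613, -0, 1.476, -0.119], TCP at [0.237, 0.578, 0.231] pointing down, gripper open.
Joint ranges: [-3.01, 3.01], [-1.01, 2.22], [0.06, 2.58], [-1.02, 4.17], [0.09, 2.62], [-3.14, 3.14]. Speed limits (rad/s): [2.57, 2.57, 3.14, 3.14, 3.14, 3.14].

INTERFACE

Orientations are given as a unit quaternion [w, x, y, z].
In Python, from plant import * gives the robot as it stands.
- The arm moves only by the shell command python3 -m inch 'ROWS'. ROWS is text: rows parted by semicolons, each of 7 numbers parted by spaces: the shift along the tool's x, y, z in m, then the turn, a rotation vector about the tool's x, y, z in rad, then the closure, from 0 (fully open) to 1 (shut). A call has 1 to 10 rows; each row shifts and turns the commanded pose from where the row before left it, along the tool's axes as they then stand; what a row does not reach is not made up. A row lasts 1/12 s, in which the tool goes at most 41.7 mm and 7.16 degrees, less where a joint would pass 70% of its speed; a pose out of reach is approached as far as the arm can. A call with a gripper value outside its range is refused whole. The fingers move at their own pace and stop on an object; the grip force is fixed at half the most. Time passes only in rows, so rows that do not move let the fingers close. It gives the time, the measured TCP pose, the force and the opening at its end, in the units of the state.
- state(): the state, without advancing time (a new reading comes with each control period).
- grab_frame(name): name is "scene" or "top"; returns the picture (420x560x3 uint8, blue, green, red); there is no depth.
- camera_info(name): a dict with "vertical_fov" (degrees; the focal length in pixels is half the picture's height over the tangent of half this angle, whatever the lens; pixels are square), "cx", "cy" (the principal point, pixels), "origin" and "rotation" of the camera in the world. Camera axes: x right, y down, z forward; pixel columns grow to the right and rows downward; lengths in m; the calibration is good to about 2 mm. A picture is of the moment at which its call begins. camera_info takes no time and is no camera call.
- job_done(): hands the job in, once; it reports no verdict.
The state is a dict: "time": time; "joint_pos": joint angles; "joint_vel": joint speeds; "joint_efforts": joint torques, N m; "tool_pos": TCP position; "tool_rot": TCP orientation; "contact_force": force on the tool from outside, world axes, zero at the start; "ft_torque": the same for the moment, N m; "gripper_width": opening from 0.0 (shut) to 1.0 (fully open).
Only numpy, scipy, OpenCV 4.12 (cv2) and the standard library are available. Lean on these libraries where they do the work, as an engineer would, in place of code of your own. Each camera call takes 0.05 s, during which the arm holds its last target.

TASK

The tower fan lies on the bench with its back up. With a fingertip, push the loose slatted cover along its rails until you feel it drop into its locating notches and sit flush, without lifting it off the rails or tipping it up; then push the small locking bolt beside it fully home over the cover's edge. Leave the spray can, the bowl and the screwdriver where they are.

Things in the scene. Friction and masses are not known exactly. Their poses are not given: they have to be found in the camera images.
- fan: Grey tower-fan body fixed on the bench, back up, 203 mm wide (own x -118 to +85), 600 long (y -300 to +300). Origin on the bench under the rails' middle line, z up. The cover slides towards own +y on flat metal rails, y -165 to +210, top at z 85; guide walls 113 apart rise to z 98; nothing in the trough stands above 85. Four notches, 6 deep, 18 long. Head end past y 210 rises to z 104.
- cover: Loose white slatted panel on four feet, 110 mm across the rails (x), 160 along (y), 0.36-0.56 kg. Origin in its middle at foot level; slab 7 to 19 above it. Riding on the rails: origin at z 85 in the fan's frame, top 6 proud of the guide walls; dropped in: 79, top flush. Starts 55-130 mm short of the seat. Friction 1-6 N. Dropped, it stops at the notch ends; pushed fast it may overrun them.
- cover_push (a point): Middle of the cover's trailing (own -y) end face, where to push towards +y: 80 mm behind its origin, 13 mm above it. The face is 110 mm wide and 12 mm high (6 mm above and below this point). It goes down 6 mm when the cover drops in.
- seat (a point): Where the cover's origin is when it has dropped into the notches, on the fan: own (0, +70, 79) mm; about 2 mm of play along the rails either way. Axes as the fan's.
- bolt (a joint): Travel of the steel locking bolt, m: 0 = open (starts 0 to 0.003), 0.018 = fully home. It slides along the fan's own +x, from the guide wall on the fan's -x side over the cover's edge; friction about 1.5 N, stays where left. It passes 2 mm above the seated cover; a cover that has not dropped blocks it.
- bolt_push (a point): Middle of the outer (-x) face of the bolt's upright tab, where to push towards the fan's +x: tab 24 mm wide (y), 10 mm thick, from z = 104 to 130 mm in the fan's frame, this point at z = 118. With the bolt open it is at own (-104.5, +70) mm; the body around it is flat at z = 98 mm, out to x = -118 mm.
- spray_can: Bystander: upright can 54 mm in diameter, 150 mm high, standing on the bench beyond the fan (own +x side). Origin under its base.
- screw_bowl: Bystander: open dark bowl 110 mm in diameter, 60 mm high, on the bench beyond the fan. Origin under its base.
- screwdriver: Bystander: screwdriver 180 mm long, 26 mm high at most, lying on the bench on the robot's side of the fan. Origin at the middle on the bench.
There are look-alikes about, which are no part of the job. Of the things like the cover, leave any that is pink or yellow; of the rest the larger one is meant.

How it is judged:
By the outcome, as a careful person would: the job done as asked, in the order asked, and still so for the second after the job is handed in, with the robot touching nothing.
It also fails if it takes over 38 s, if anything falls off the work surface, if the arm or the gripper's body presses on something with over 40 N, if the wrist force passes 120 N, or if a joint passes its speed limit or range.

## Working session

There is one attempt and no reset: what is moved stays moved. The work goes in short steps, Python scripts to look and compute and a shell command to move; the robot and the scene stay as the last step left them, time stands still between calls to the robot, and variables do not carry over. Pictures are saved under pics/ and viewed, and the job is handed in when it is done.

```bash
mkdir -p pics; ls
python3 - <<'E'
from plant import *
import cv2
for n in ("scene","top"):
    cv2.imwrite(f"pics/{n}0.png",grab_frame(n)); print(camera_info(n))
print(state())
E
```

```text
pics
{'vertical_fov': 46.360174760404355, 'cx': 281.6757250160672, 'cy': 203.05477223352446, 'origin': array([1.34877538, 0.36708841, 0.95518423]), 'rotation': array([-0.19541275,  0.48385049,  0.78629834, -0.33081337])}
{'vertical_fov': 54.87533263305366, 'cx': 271.8570196019188, 'cy': 202.20240527097334, 'origin': array([ 0.4436298 , -0.03287406,  0.97581102]), 'rotation': array([ 0.05916329, -0.69974333,  0.70972725, -0.0560911 ])}
{'time': 0.1, 'joint_pos': array([ 1.06196130e+00,  5.32946330e-02,  1.61417104e+00,  2.46161548e-05,
        1.47601185e+00, -1.19037822e-01]), 'joint_vel': array([-0.00211091, -0.00195258, -0.0035374 , -0.00076841, -0.00208492,
       -0.00082103]), 'joint_efforts': array([-5.58184220e-04, -3.94902956e+01, -3.71361601e+01, -2.16642156e-04,
        3.87465174e-03, -9.99130805e-06]), 'tool_pos': array([0.23723494, 0.57760696, 0.23017504]), 'tool_rot': array([ 4.17128830e-04,  8.30662925e-01,  5.56774835e-01, -8.45185578e-04]), 'contact_force': array([-0.14074345, -0.03736487, -0.57794918]), 'ft_torque': array([ 0.00866955, -0.03692081, -0.01020803]), 'gripper_width': 1.0011225028371384}
```

View pics/scene0.png

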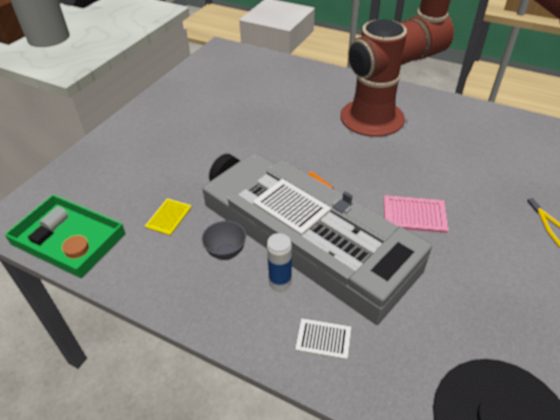

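View pics/top0.png

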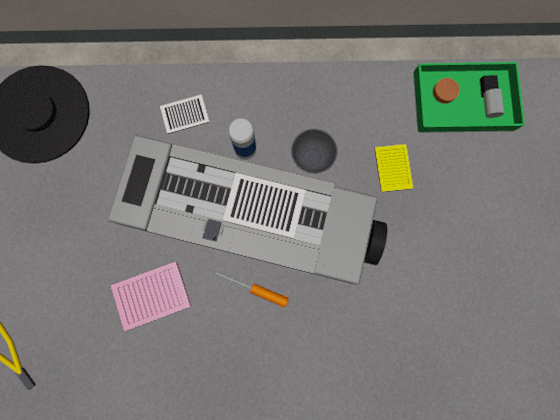

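The candidates in the top view are:
- the white panel on the fan rails at (265,205)
- a small white one at (185,113)
- a pink one at (150,296)
- a yellow one at (393,168)

The larger white panel on the rails fits the description. I'll confirm that in a crop.

Run:
```python
import cv2
a=cv2.imread("pics/top0.png")
cv2.imwrite("pics/c1.png",cv2.resize(a[120:300,100:260],None,fx=3.3,fy=3.3,interpolation=cv2.INTER_CUBIC))
cv2.imwrite("pics/c2.png",cv2.resize(a[140:300,210:400],None,fx=3.6,fy=3.6,interpolation=cv2.INTER_CUBIC))
```

```text
(no output)
```

View pics/c1.png

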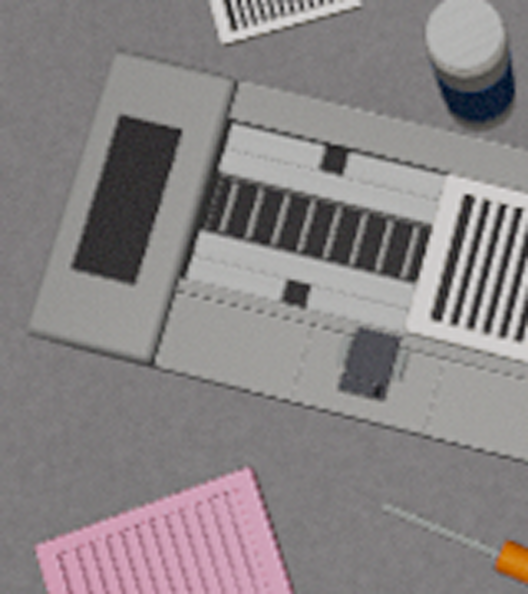

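View pics/c2.png

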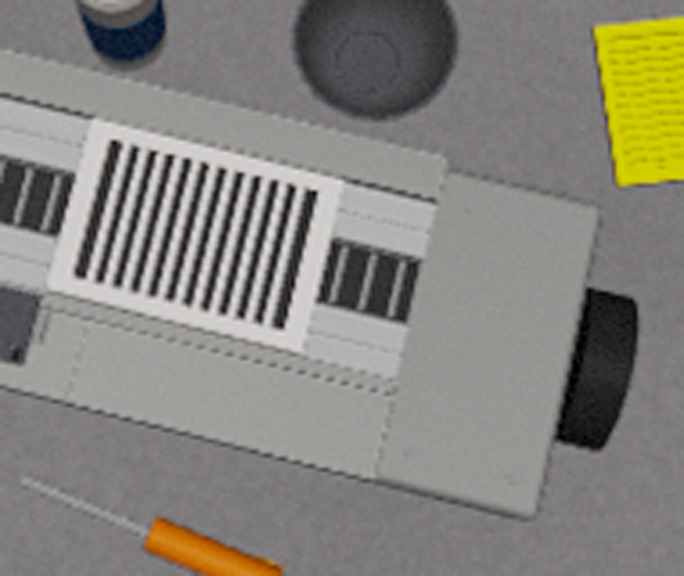

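```bash
cat > h.py <<'E'
import numpy as np, cv2
from plant import camera_info
from scipy.spatial.transform import Rotation as R
from scipy.optimize import least_squares
def cam(n):
    c=camera_info(n); q=c["rotation"]; f=210/np.tan(np.radians(c["vertical_fov"]/2))
    return np.array(c["origin"]),R.from_quat([q[1],q[2],q[3],q[0]]).as_matrix(),f,c["cx"],c["cy"]
def proj(n,P,k=0):
    o,M,f,cx,cy=cam(n); d=(np.atleast_2d(P)-o)@M; u=d[:,:2]/d[:,2:]
    u=u*(1+k*(u**2).sum(1,keepdims=True)); return u*f+[cx,cy]
def unproj(n,px,z,k=0):
    o,M,f,cx,cy=cam(n); ud=(np.atleast_2d(px)-[cx,cy])/f; u=ud.copy()
    for _ in range(20): u=ud/(1+k*(u**2).sum(1,keepdims=True))
    d=np.c_[u,np.ones(len(u))]@M.T; return o+d*((z-o[2])/d[:,2])[:,None]
E
cat > fit.py <<'E'
from h import *
fp=np.array([[85,210,104],[-118,210,104],[85,300,104],[-118,300,104]])/1e3
fx=np.array([[171.2,144.2],[146,229.7],[135.8,135.8],[109,221]])
cp=np.array([[55,80,104],[55,-80,104],[-55,-80,104],[-55,80,104]])/1e3
cx=np.array([[237.2,173.3],[305,190.3],[294.2,237.8],[223.3,220]])
def W(p,P):
    c,s=np.cos(p[2]),np.sin(p[2]); return np.c_[p[0]+c*P[:,0]-s*P[:,1],p[1]+s*P[:,0]+c*P[:,1],P[:,2]]
def res(p):
    C=cp+[0,p[3],0]; return np.r_[(proj("top",W(p,fp),p[4])-fx),(proj("top",W(p,C),p[4])-cx)].ravel()
for fixk in (0,1):
    g=(lambda q:res(np.r_[q,0])) if fixk else res
    r=least_squares(g,[.5,0,0,-.03]+([] if fixk else [0]),x_scale=.01); print(r.x,np.round(r.fun.reshape(-1,2),1).tolist())
p=np.r_[r.x,0]
F=lambda *a: W(p,np.array([a])/1e3)[0]
print("push",F(0,p[3]*1e3-80,98),"bolt",F(-104.5,70,118), proj("top",[F(-104.5,70,130)]))
E
python3 fit.py
```

```text
[ 0.58889497  0.01556867 -0.25825691 -0.03114708 -0.18948101] [[0.2, -0.1], [-0.1, 0.6], [-0.4, 0.0], [0.3, -0.7], [-1.3, -0.6], [1.2, -0.5], [0.3, 0.6], [-0.3, 0.6]]
[ 0.58728412  0.00804649 -0.25972648 -0.02353219] [[2.0, -0.5], [0.8, 1.7], [-0.9, -1.5], [-1.8, 0.3], [-1.3, -0.8], [1.4, -0.6], [0.4, 0.6], [-0.4, 0.4]]
push [ 0.56069537 -0.09201326  0.098     ] bolt [0.50426615 0.10253601 0.118     ] [[208.85643088 240.26506816]]
```

Run:
```python
import cv2
a=cv2.imread("pics/scene0.png")
cv2.imwrite("pics/c3.png",cv2.resize(a[145:320,195:435],None,fx=3.3,fy=3.3,interpolation=cv2.INTER_CUBIC))
```

```text
(no output)
```

View pics/c3.png

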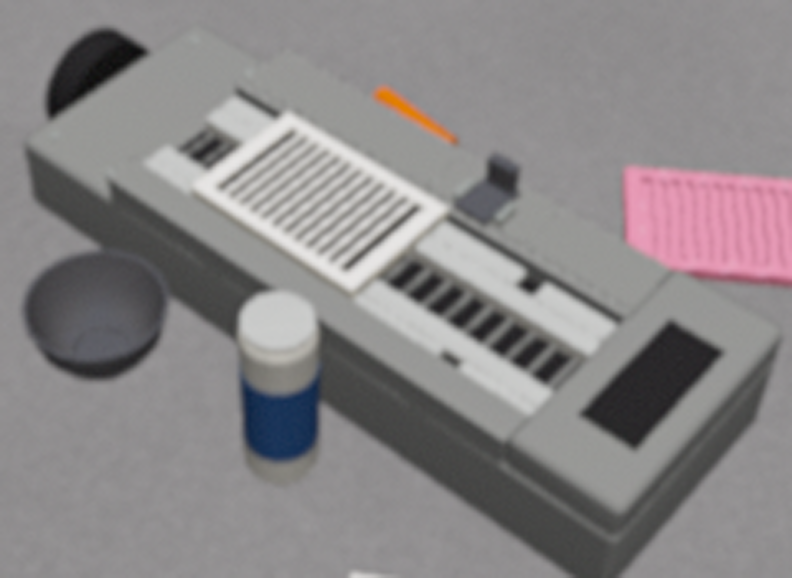

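```bash
cat > fit2.py <<'E'
from fit import *
sc=np.array([[301.1,233.8],[253.5,201.7],[282.3,178.3],[329.8,209.2]])
sf=np.array([[349.5,278.3],[398.6,227.4],[382.9,301],[431.4,244.4]])
def res2(p):
    C=cp+[0,p[3],0]
    return np.r_[proj("top",W(p,fp),p[4])-fx,proj("top",W(p,C),p[4])-cx,proj("scene",W(p,fp),p[5])-sf,proj("scene",W(p,C),p[5])-sc].ravel()
r=least_squares(res2,[.58,.01,-.26,-.03,0,0],x_scale=.01,loss="soft_l1")
print(r.x,np.round(res2(r.x).reshape(-1,2),1).tolist()); p=r.x
for nm,a in dict(push=(0,p[3]*1e3-80,98),bolt=(-104.5,70,118),seatend=(0,-10,92)).items():print(nm,W(p,np.array([a])/1e3)[0])
for n,k in (("top",p[4]),("scene",p[5])):
    print(n,proj(n,W(p,np.array([[-104.5,70,130],[-99.5,58,130],[-104.5,82,104],[-20,0,0]])/1e3),k).round(1).tolist())
E
python3 fit2.py|tail -6
```

```text
[ 0.59051855  0.01843681 -0.26181706 -0.03206689 -0.24239393 -0.22224863] [[-0.3, -0.8], [-0.6, -0.7], [-0.1, -0.5], [0.7, -2.1], [-2.1, -1.2], [0.3, -0.9], [-0.8, 0.1], [-1.2, -0.1], [-0.6, -1.6], [1.1, -2.9], [0.3, -1.7], [0.5, -1.1], [-0.3, -1.9], [-1.7, -1.6], [-0.8, -0.5], [0.3, -2.5]]
push [ 0.56151159 -0.08981098  0.098     ]
bolt [0.50769831 0.11309967 0.118     ]
seatend [0.58793019 0.0087776  0.092     ]
top [[204.4, 238.4], [210.5, 237.5], [201.2, 237.9], [250.1, 215.9]]
scene [[350.2, 192.7], [345.1, 191.5], [353.2, 202.5], [305.0, 233.4]]
```

Both views together give a lens distortion of k≈-0.2 and a fan pose good to about 3 mm. Next is a small helper that prints tool-axis offsets.

```bash
cat > g.py <<'E'
import sys,numpy as np
from plant import state
from scipy.spatial.transform import Rotation as R
p=[0.59052,0.01844,-0.2618]
def show(t=None):
    s=state(); q=s["tool_rot"]; M=R.from_quat([q[1],q[2],q[3],q[0]])
    Rf=R.from_euler("z",p[2]); o=np.array([p[0],p[1],0])
    f=Rf.inv().apply(s["tool_pos"]-o)*1e3
    print("t",round(s["time"],2),"fan mm",f.round(1),"F fan",Rf.inv().apply(s["contact_force"]).round(1),"w",round(s["gripper_width"],2))
    if t is not None:
        w=Rf.apply(np.array(t)/1e3)+o
        T=(Rf*R.from_quat([0.70710678,0.70710678,0,0]))  # tool x=fan y, z down
        print("tool d mm",(M.inv().apply(w-s["tool_pos"])*1e3).round(1),"rotvec",(M.inv()*T).as_rotvec().round(4))
if __name__=="__main__": show([float(v) for v in sys.argv[1:4]] or None)
E
python3 g.py 0 -139 200
```

```text
t 0.1 fan mm [-486.   448.7  230.2] F fan [-0.1 -0.1 -0.6] w 1.0
tool d mm [-520.8  557.    31. ] rotvec [-0.0004  0.0019 -0.128 ]
```

```bash
python3 -m inch '0 0 0 0 0 -0.064 1; 0 0 0 0 0 -0.064 1; -0.024 0.020 0 0 0 0 1; -0.024 0.020 0 0 0 0 1; -0.024 0.020 0 0 0 0 1; -0.024 0.020 0 0 0 0 1; -0.024 0.020 0 0 0 0 1; -0.024 0.020 0 0 0 0 1; -0.024 0.020 0 0 0 0 1; -0.024 0.020 0 0 0 0 1'; python3 g.py 0 -139 200
```

```text
time: 0.93
tool_pos: [0.3424, 0.3497, 0.2308]
tool_rot: [0.0, 0.793, 0.609, -0.0]
contact_force: [0.5, 0.7, 0.1]
gripper_width: 0.001
t 0.93 fan mm [-325.4  255.7  230.8] F fan [0.4 0.8 0.1] w 0.0
tool d mm [-394.8  325.3   30.9] rotvec [-0.0004  0.0006  0.0003]
```

```bash
python3 -m inch '-0.026 0.021 0 0 0 0 1; -0.026 0.021 0 0 0 0 1; -0.026 0.021 0 0 0 0 1; -0.026 0.021 0 0 0 0 1; -0.026 0.021 0 0 0 0 1; -0.026 0.021 0 0 0 0 1; -0.026 0.021 0 0 0 0 1; -0.026 0.021 0 0 0 0 1; -0.026 0.021 0 0 0 0 1; -0.026 0.021 0 0 0 0 1'; python3 -m inch '-0.026 0.021 0 0 0 0 1; -0.026 0.021 0 0 0 0 1; -0.026 0.021 0 0 0 0 1; -0.026 0.021 0 0 0 0 1; -0.026 0.021 0 0 0 0 1;0 0 0 0 0 0 1;0 0 0 0 0 0 1';  python3 g.py 0 -139 150
```

```text
time: 1.77
tool_pos: [0.478, 0.0441, 0.2309]
tool_rot: [-0.0, 0.793, 0.609, -0.0]
contact_force: [1.2, 0.3, -0.1]
gripper_width: 0.0
time: 2.35
tool_pos: [0.5455, -0.1082, 0.2304]
tool_rot: [-0.001, 0.794, 0.608, -0.0]
contact_force: [-0.5, 0.4, -0.2]
gripper_width: 0.001
t 2.35 fan mm [ -10.7 -133.9  230.4] F fan [-0.6  0.3 -0.2] w 0.0
tool d mm [-5.1 10.9 80.4] rotvec [-0.0019 -0.0003 -0.0026]
```

```bash
python3 -m inch '-0.005 0.011 0.02 0 0 0 1; 0 0 0.03 0 0 0 1; 0 0 0.03 0 0 0 1; 0 0 0.02 0 0 0 1;0 0 0 0 0 0 1;0 0 0 0 0 0 1';  python3 g.py 0 -139 90
python3 - <<'E'
from plant import *
import cv2
a=grab_frame("scene")[130:260,190:360]; b=grab_frame("top")[130:300,200:400]
cv2.imwrite("pics/s1.png",cv2.resize(a,None,fx=4,fy=4,interpolation=cv2.INTER_CUBIC))
cv2.imwrite("pics/t1.png",cv2.resize(b,None,fx=3.5,fy=3.5,interpolation=cv2.INTER_CUBIC))
E
```

```text
time: 2.85
tool_pos: [0.5537, -0.1132, 0.13]
tool_rot: [-0.001, 0.793, 0.609, -0.001]
contact_force: [0.2, 0.3, -0.2]
gripper_width: 0.003
t 2.85 fan mm [  -1.5 -136.7  130. ] F fan [ 0.2  0.3 -0.2] w 0.0
tool d mm [-2.3  1.6 40. ] rotvec [-0.0034 -0.0004  0.0012]
```

View pics/s1.png

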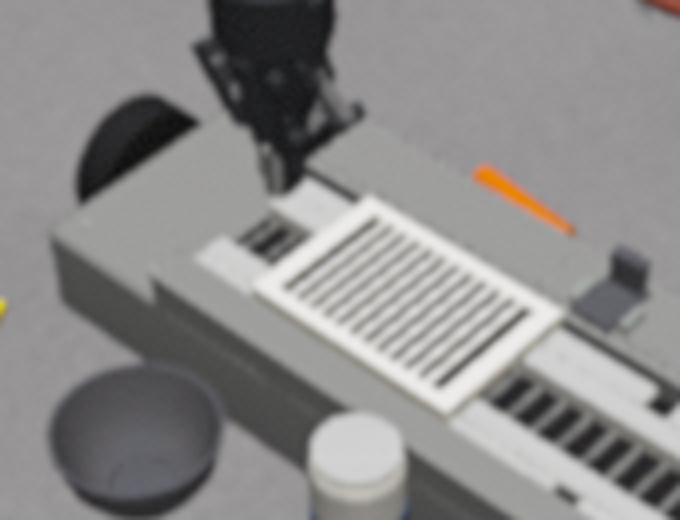

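View pics/t1.png

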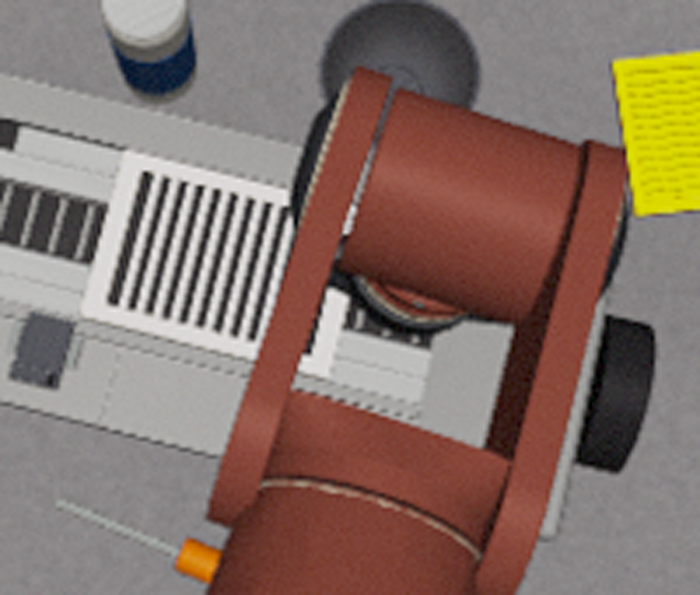

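In the scene view the closed tip is at about (261,177), above the trough behind the cover. I'll check that against the model.

```bash
python3 - <<'E'
from h import *
from plant import state
t=state()["tool_pos"]; print(proj("scene",[t,t-[0,0,.04]],-.22).round(1))
E
python3 -m inch '-0.003 0.001 0.012 0 0 0 1; 0 0 0.012 0 0 0 1;0 0 0.008 0 0 0 1;0 0 0 0 0 0 1;0 0 0 0 0 0 1'; python3 g.py 0 -139 89
```

```text
[[259.1 175.9]
 [259.8 187.5]]
time: 3.37
tool_pos: [0.5544, -0.1176, 0.0981]
tool_rot: [-0.001, 0.793, 0.609, -0.001]
contact_force: [-0.5, -0.6, 0.3]
gripper_width: -0.0
t 3.37 fan mm [   0.4 -140.8   98.1] F fan [-0.3 -0.7  0.3] w -0.0
tool d mm [ 1.8 -0.3  9.1] rotvec [-0.0023 -0.0002 -0.0002]
```

```bash
python3 -m inch '0 0 0.004 0 0 0 1;0 0 0.003 0 0 0 1;0 0 0.001 0 0 0 1;0 0 0 0 0 0 1;0 0 0 0 0 0 1'; python3 g.py 0 -127 90;  python3 -m inch '0.003 0 0 0 0 0 1; 0.003 0 0 0 0 0 1;0.003 0 0 0 0 0 1; 0.003 0 0 0 0 0 1;0 0 0 0 0 0 1'; python3 g.py 0 -127 90
```

```text
time: 3.78
tool_pos: [0.5553, -0.1178, 0.0914]
tool_rot: [0.0, 0.793, 0.609, 0.0]
contact_force: [0.2, -0.3, 1.1]
gripper_width: 0.003
t 3.78 fan mm [   1.2 -140.8   91.4] F fan [ 0.3 -0.2  1.1] w 0.0
tool d mm [13.8 -1.2  1.4] rotvec [0.0001 0.     0.    ]
time: 4.2
tool_pos: [0.5585, -0.1056, 0.0914]
tool_rot: [-0.0, 0.793, 0.609, 0.0]
contact_force: [-0.6, 0.4, -0.6]
gripper_width: -0.001
t 4.2 fan mm [   1.2 -128.1   91.4] F fan [-0.7  0.2 -0.6] w -0.0
tool d mm [ 1.1 -1.2  1.4] rotvec [ 0.0002 -0.0002  0.0007]
```

```bash
R='x'; python3 -m inch '0.002 0 0.001 0 0 0 1; 0.002 0 0 0 0 0 1;0.002 0 0 0 0 0 1; 0.002 0 0 0 0 0 1;0.002 0 0 0 0 0 1;0.002 0 0 0 0 0 1'; python3 g.py 0 -45 90
```

```text
time: 4.7
tool_pos: [0.5614, -0.0947, 0.0902]
tool_rot: [0.0, 0.793, 0.609, -0.0]
contact_force: [-0.8, -3.3, -1.0]
gripper_width: -0.002
t 4.7 fan mm [   1.1 -116.8   90.2] F fan [ 0.  -3.4 -1. ] w -0.0
tool d mm [71.8 -1.1  0.2] rotvec [-0.0001  0.0003 -0.0001]
```

Contact: about 3.4 N back along the rails. I'll keep pushing steadily.

```bash
python3 -m inch '0.003 -0.001 0 0 0 0 1; 0.003 0 0 0 0 0 1;0.003 0 0 0 0 0 1; 0.003 0 0 0 0 0 1;0.003 0 0 0 0 0 1;0.003 0 0 0 0 0 1; 0.003 0 0 0 0 0 1;0.003 0 0 0 0 0 1;0.003 0 0 0 0 0 1;0.003 0 0 0 0 0 1'; python3 g.py 0 -45 90; python3 -m inch '0.003 0 0 0 0 0 1; 0.003 0 0 0 0 0 1;0.003 0 0 0 0 0 1; 0.003 0 0 0 0 0 1;0.003 0 0 0 0 0 1;0.003 0 0 0 0 0 1; 0.003 0 0 0 0 0 1;0.003 0 0 0 0 0 1'; python3 g.py 0 -45 90
```

```text
time: 5.53
tool_pos: [0.5684, -0.0652, 0.0903]
tool_rot: [0.0, 0.793, 0.609, 0.0]
contact_force: [1.1, -3.0, -1.8]
gripper_width: -0.002
t 5.53 fan mm [  0.3 -86.5  90.3] F fan [ 1.9 -2.6 -1.8] w -0.0
tool d mm [41.5 -0.3  0.3] rotvec [0.0002 0.0001 0.    ]
time: 6.2
tool_pos: [0.5745, -0.042, 0.0903]
tool_rot: [0.0, 0.793, 0.609, -0.0]
contact_force: [0.8, -3.1, -1.4]
gripper_width: -0.002
t 6.2 fan mm [  0.1 -62.5  90.3] F fan [ 1.6 -2.7 -1.4] w -0.0
tool d mm [17.5 -0.1  0.3] rotvec [-0.      0.0001 -0.    ]
```

```bash
python3 -m inch '0.003 0 0 0 0 0 1; 0.003 0 0 0 0 0 1;0.003 0 0 0 0 0 1; 0.003 0 0 0 0 0 1;0.003 0 0 0 0 0 1;0.003 0 0 0 0 0 1; 0.002 0 0 0 0 0 1;0.002 0 0 0 0 0 1;0.002 0 0 0 0 0 1;0.001 0 0 0 0 0 1'; python3 g.py 0 -25 90
python3 - <<'E'
from plant import *
import cv2
a=grab_frame("scene")[130:260,230:400]
cv2.imwrite("pics/s2.png",cv2.resize(a,None,fx=4,fy=4,interpolation=cv2.INTER_CUBIC))
E
```

```text
time: 7.03
tool_pos: [0.5809, -0.0178, 0.0902]
tool_rot: [-0.0, 0.793, 0.609, -0.0]
contact_force: [0.2, -3.3, -0.2]
gripper_width: 0.003
t 7.03 fan mm [  0.1 -37.5  90.2] F fan [ 1.1 -3.2 -0.2] w 0.0
tool d mm [12.5 -0.1  0.2] rotvec [-0.0002  0.      0.0002]
```

View pics/s2.png

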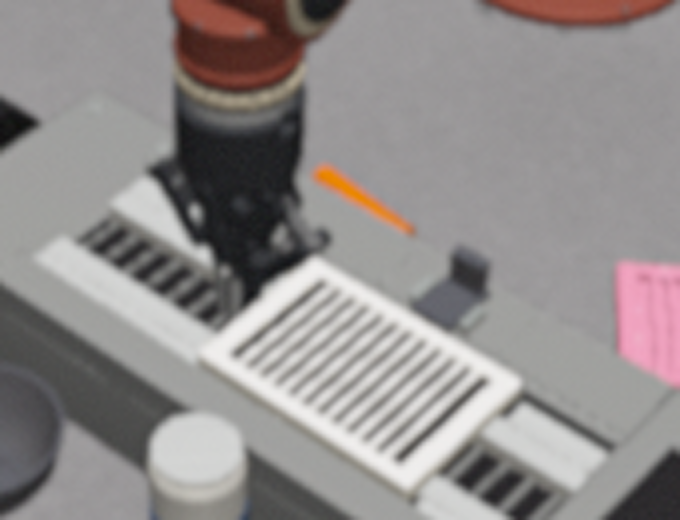

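The cover is square on the rails and still proud, with about 12 mm to go. I'll creep from here.

```bash
python3 -m inch '0.001 0 0 0 0 0 1; 0.001 0 0 0 0 0 1;0.001 0 0 0 0 0 1; 0.001 0 0 0 0 0 1;0.001 0 0 0 0 0 1;0.001 0 0 0 0 0 1;0.001 0 0 0 0 0 1'; python3 g.py 0 -25 90; python3 -m inch '0.001 0 0 0 0 0 1; 0.001 0 0 0 0 0 1'; python3 g.py 0 -25 90;python3 -m inch '0.001 0 0 0 0 0 1; 0.001 0 0 0 0 0 1'; python3 g.py 0 -25 90
```

```text
time: 7.67
tool_pos: [0.5826, -0.0105, 0.0903]
tool_rot: [-0.001, 0.793, 0.609, 0.0]
contact_force: [-0.2, -0.4, 0.7]
gripper_width: -0.001
t 7.67 fan mm [ -0.2 -30.   90.3] F fan [-0.1 -0.4  0.7] w -0.0
tool d mm [5.  0.2 0.3] rotvec [-0.0008 -0.0015 -0.0001]
time: 7.83
tool_pos: [0.583, -0.0093, 0.0902]
tool_rot: [-0.0, 0.793, 0.609, -0.0]
contact_force: [-0.8, -2.4, 0.4]
gripper_width: -0.001
t 7.83 fan mm [ -0.1 -28.8  90.2] F fan [-0.2 -2.5  0.4] w -0.0
tool d mm [3.8 0.1 0.2] rotvec [-0.0007  0.0006  0.0003]
time: 8.0
tool_pos: [0.5836, -0.0075, 0.0902]
tool_rot: [-0.0, 0.793, 0.609, -0.0]
contact_force: [-1.1, -2.5, 0.4]
gripper_width: -0.001
t 8.0 fan mm [  0.  -26.8  90.2] F fan [-0.4 -2.6  0.4] w -0.0
tool d mm [ 1.8 -0.   0.2] rotvec [-0.0003  0.0003  0.    ]
```

```bash
python3 - <<'E'
from plant import *
import cv2
a=grab_frame("scene")[130:260,230:400]
cv2.imwrite("pics/s3.png",cv2.resize(a,None,fx=4,fy=4,interpolation=cv2.INTER_CUBIC))
E
python3 -m inch '0.001 0 0 0 0 0 1; 0.001 0 0 0 0 0 1'; python3 g.py 0 -25 90
```

```text
time: 8.22
tool_pos: [0.5838, -0.0066, 0.0902]
tool_rot: [0.001, 0.793, 0.609, -0.001]
contact_force: [-2.0, -7.9, 1.1]
gripper_width: -0.001
t 8.22 fan mm [  0.  -26.   90.2] F fan [ 0.1 -8.2  1.1] w -0.0
tool d mm [ 1.  -0.   0.2] rotvec [-0.0005  0.003   0.0003]
```

View pics/s3.png

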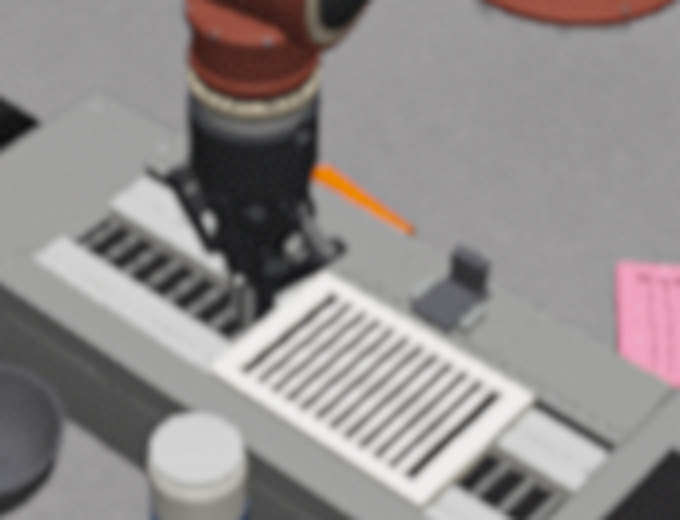

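Force went from 3 N to 0 (the drop), then 2.5 N, then 8 N with the tool stalled (notch end). The cover looks flush. I'll back off, rise, and move to the bolt's outer side.

```bash
python3 -m inch '-0.003 0 0 0 0 0 1; -0.005 0 0 0 0 0 1;0 0 0 0 0 0 1;0 0 -0.025 0 0 0 1;0 0 -0.03 0 0 0 1;0 0 -0.025 0 0 0 1;0 -0.025 0 0 0 0 1;0 -0.03 0 0 0 0 1;0 -0.03 0 0 0 0 1;0 -0.03 0 0 0 0 1'; python3 -m inch '0 -0.025 0 0 0 0 1;0 -0.01 0 0 0 0 1;0.02 0 0 0 0 0 1;0.03 0 0 0 0 0 1;0.03 0 0 0 0 0 1;0.02 0 0 0 0 0 1;0 0 0 0 0 0 1;0 0 0 0 0 0 1'; python3 g.py -145 68 110
python3 - <<'E'
from plant import *
import cv2
a=grab_frame("scene")[145:275,250:420];b=grab_frame("top")[120:260,100:310]
cv2.imwrite("pics/s4.png",cv2.resize(a,None,fx=4,fy=4,interpolation=cv2.INTER_CUBIC))
cv2.imwrite("pics/t4.png",cv2.resize(b,None,fx=3.5,fy=3.5,interpolation=cv2.INTER_CUBIC))
E
```

```text
time: 9.05
tool_pos: [0.4701, 0.0171, 0.1704]
tool_rot: [-0.0, 0.793, 0.609, 0.001]
contact_force: [-0.6, 0.8, 0.7]
gripper_width: 0.001
time: 9.72
tool_pos: [0.4631, 0.123, 0.1704]
tool_rot: [-0.0, 0.793, 0.61, 0.0]
contact_force: [0.4, -0.7, -1.1]
gripper_width: -0.002
t 9.72 fan mm [-150.1   68.   170.4] F fan [ 0.5 -0.6 -1.1] w -0.0
tool d mm [-0.1  5.1 60.4] rotvec [-0.0002 -0.0003  0.0021]
```

View pics/s4.png

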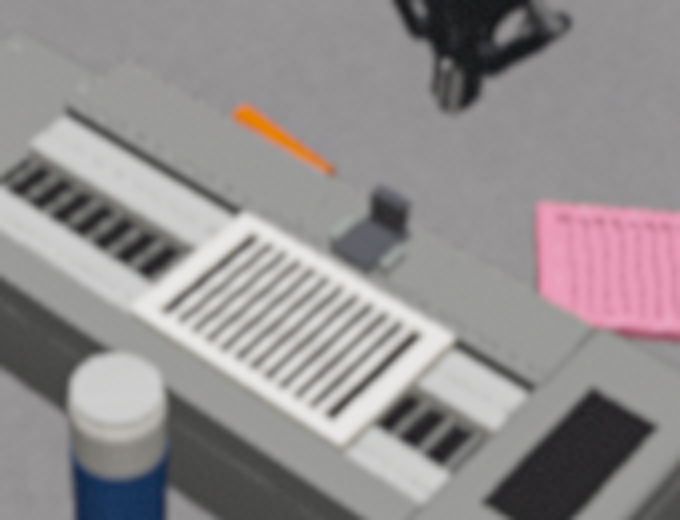

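View pics/t4.png

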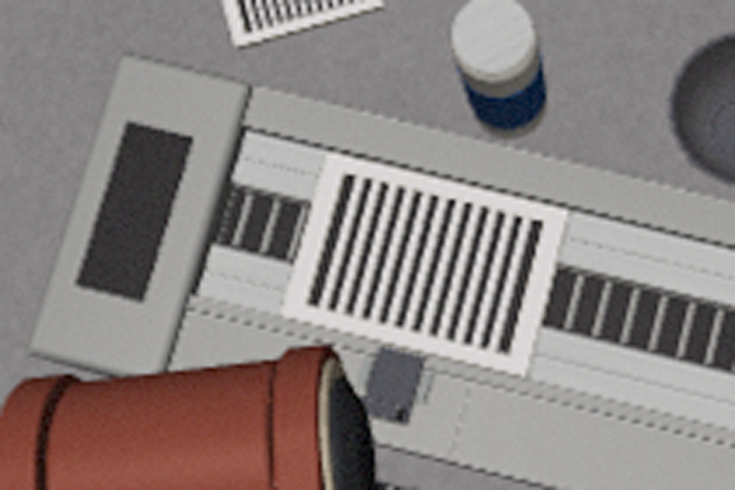

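```bash
cat > z.py <<'E'
from fit2 import *
old=sc; new=np.array([[336.25,257],[283.25,220.75],[310.75,197.5],[364.25,228.75]])
def e(px): 
    return least_squares(lambda q:(proj("scene",W(p,cp+np.array([q[0],q[1],q[2]])),p[5])-px).ravel(),[0,0,0],x_scale=.01).x*1e3
print("scene old",e(old).round(1),"new",e(new).round(1))
E
python3 z.py|tail -1
python3 -m inch '0 0.002 0.02 0 0 0 1; 0 0 0.025 0 0 0 1;0 0.002 0.015 0 0 0 1;0 0 0.001 0 0 0 1;0 0 0 0 0 0 1'; python3 g.py -116 68 109
```

```text
scene old [ -5.6 -34.9 -11.8] new [ 4.2 74.   0.5]
time: 10.23
tool_pos: [0.4662, 0.1202, 0.1085]
tool_rot: [-0.001, 0.794, 0.608, -0.001]
contact_force: [-0.2, 0.7, 0.1]
gripper_width: -0.002
t 10.23 fan mm [-146.4   66.2  108.5] F fan [-0.4  0.6  0.1] w -0.0
tool d mm [ 1.9 30.4 -0.6] rotvec [-0.0022  0.0008 -0.0015]
```

```bash
python3 -m inch '0.002 0.008 0 0 0 0 1;0 0.006 0 0 0 0 1;0 0.004 0 0 0 0 1;0 0.003 0 0 0 0 1;0 0.002 0 0 0 0 1;0 0.002 0 0 0 0 1;0 0.002 0 0 0 0 1'; python3 g.py -97.5 68 109; python3 -m inch '0 0.002 0 0 0 0 1;0 0.002 0 0 0 0 1;0 0.002 0 0 0 0 1;0 0.002 0 0 0 0 1'; python3 g.py -97.5 68 109
```

```text
time: 10.82
tool_pos: [0.4938, 0.116, 0.1094]
tool_rot: [-0.0, 0.793, 0.609, -0.0]
contact_force: [0.3, 1.1, -0.3]
gripper_width: 0.001
t 10.82 fan mm [-118.7   69.2  109.4] F fan [-0.   1.1 -0.3] w 0.0
tool d mm [-1.2 21.2  0.4] rotvec [-0. -0.  0.]
time: 11.15
tool_pos: [0.5012, 0.1141, 0.1092]
tool_rot: [-0.0, 0.793, 0.609, -0.0]
contact_force: [-1.6, 0.4, 1.2]
gripper_width: -0.004
t 11.15 fan mm [-111.1   69.2  109.2] F fan [-1.7 -0.   1.2] w -0.0
tool d mm [-1.2 13.6  0.2] rotvec [-0.001   0.0001  0.0001]
```

Contact at about 1.7 N, so the bolt is moving.

```bash
python3 -m inch '0 0.002 0 0 0 0 1;0 0.002 0 0 0 0 1;0 0.002 0 0 0 0 1;0 0.002 0 0 0 0 1'; python3 g.py -97.5 68 109;python3 -m inch '0 0.0015 0 0 0 0 1;0 0.0015 0 0 0 0 1'; python3 g.py -97.5 68 109;python3 -m inch '0 0.001 0 0 0 0 1;0 0.001 0 0 0 0 1'; python3 g.py -97.5 68 109
```

```text
time: 11.48
tool_pos: [0.5092, 0.1119, 0.1092]
tool_rot: [-0.0, 0.793, 0.609, -0.0]
contact_force: [-2.1, 0.2, 0.4]
gripper_width: -0.003
t 11.48 fan mm [-102.8   69.2  109.2] F fan [-2.1 -0.4  0.4] w -0.0
tool d mm [-1.2  5.3  0.2] rotvec [-0.0003  0.      0.    ]
time: 11.65
tool_pos: [0.5121, 0.1111, 0.1093]
tool_rot: [-0.0, 0.793, 0.609, -0.0]
contact_force: [-1.3, 0.9, -0.1]
gripper_width: 0.003
t 11.65 fan mm [-99.7  69.3 109.3] F fan [-1.5  0.5 -0.1] w 0.0
tool d mm [-1.3  2.2  0.3] rotvec [-0.0002 -0.0001 -0.    ]
time: 11.82
tool_pos: [0.514, 0.1106, 0.1092]
tool_rot: [-0.0, 0.793, 0.609, -0.0]
contact_force: [-1.3, 0.9, 0.4]
gripper_width: 0.004
t 11.82 fan mm [-97.8  69.2 109.2] F fan [-1.5  0.5  0.4] w 0.0
tool d mm [-1.2  0.3  0.2] rotvec [-0.0002 -0.      0.    ]
```

```bash
python3 -m inch '0 0.001 0 0 0 0 1;0 0.001 0 0 0 0 1'; python3 g.py;python3 -m inch '0 0.001 0 0 0 0 1;0 0.001 0 0 0 0 1'; python3 g.py;python3 -m inch '0 0.001 0 0 0 0 1;0 0.001 0 0 0 0 1'; python3 g.py
```

```text
time: 11.98
tool_pos: [0.515, 0.1104, 0.1092]
tool_rot: [-0.001, 0.793, 0.609, -0.001]
contact_force: [-8.4, 3.0, 4.8]
gripper_width: 0.002
t 11.98 fan mm [-96.7  69.3 109.2] F fan [-8.9  0.8  4.8] w 0.0
time: 12.15
tool_pos: [0.515, 0.1104, 0.1092]
tool_rot: [-0.003, 0.793, 0.609, -0.003]
contact_force: [-15.2, 4.4, 10.9]
gripper_width: 0.004
t 12.15 fan mm [-96.7  69.3 109.2] F fan [-15.8   0.3  10.9] w 0.0
time: 12.32
tool_pos: [0.515, 0.1104, 0.1091]
tool_rot: [-0.005, 0.793, 0.609, -0.005]
contact_force: [-23.3, 5.6, 15.2]
gripper_width: -0.003
t 12.32 fan mm [-96.7  69.3 109.1] F fan [-24.   -0.6  15.2] w -0.0
```

The bolt hit a hard stop at -96.7, where I expected about -97.5. I'll retract and look.

```bash
python3 -m inch '0 -0.006 0 0 0 0 1;0 -0.01 0 0 0 0 1;0 -0.02 0 0 0 0 1;0 -0.02 0 0 0 0 1;0 0 -0.03 0 0 0 1;0 0 -0.03 0 0 0 1;0 -0.03 -0.03 0 0 0 1;0 -0.03 0 0 0 0 1;0 0 0 0 0 0 1;0 0 0 0 0 0 1'; python3 g.py
python3 - <<'E'
from plant import *
import cv2
A=grab_frame("scene");B=grab_frame("top")
cv2.imwrite("pics/s5f.png",A);cv2.imwrite("pics/t5f.png",B)
cv2.imwrite("pics/s5.png",cv2.resize(A[145:275,250:420],None,fx=4,fy=4,interpolation=cv2.INTER_CUBIC))
cv2.imwrite("pics/t5.png",cv2.resize(B[120:260,140:310],None,fx=4,fy=4,interpolation=cv2.INTER_CUBIC))
E
```

```text
time: 13.15
tool_pos: [0.4078, 0.1391, 0.1992]
tool_rot: [0.001, 0.793, 0.609, 0.001]
contact_force: [0.2, 0.1, 0.2]
gripper_width: 0.002
t 13.15 fan mm [-207.7   69.3  199.2] F fan [0.2 0.1 0.2] w 0.0
```

View pics/s5.png

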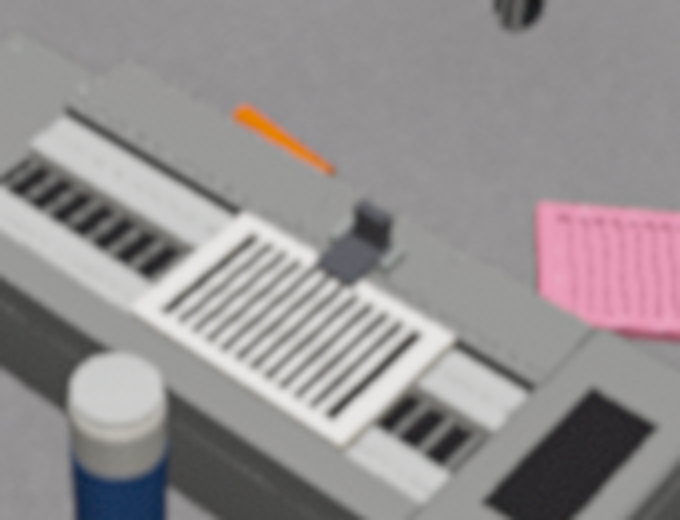

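View pics/t5.png

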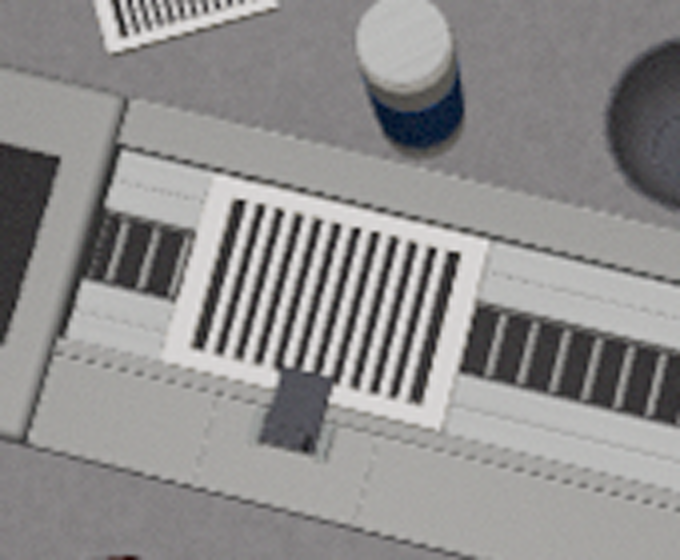

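View pics/t5f.png

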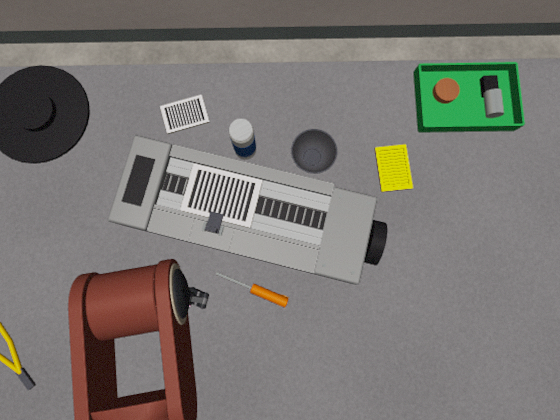

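The bolt overlaps the cover's edge at about (215,222) in the top view, and the cover hasn't moved since it seated. The can (242,138), bowl (314,150) and screwdriver (252,290) are where they started. I'm handing the job in.

```bash
python3 -c "
from plant import *
print(job_done())"
```

```text
the job is handed in; nothing more can be done
None
```

The cover is seated in its notches and the bolt is pushed home over its edge. I handed the job in at about 13 s of the 38 s allowed, with the arm well clear of everything.

- **Cover:** I pushed the larger white panel along its rails with the closed fingertips, at about 3 N. The force fell to zero when it dropped into the notches, then rose to 8 N as it stopped at their far end.
- **Bolt:** It slid at about 1.5–2 N and came to a hard stop within 1 mm of where full travel should end. An undropped cover would have blocked it. The end force on the fingertip reached about 24 N along the bolt's travel and 15 N vertically.
- **Last pictures:** The bolt lies over the cover's edge and the cover did not move while I pushed the bolt. The spray can, bowl and screwdriver are where they started.

**Checks that disagreed or were inconclusive:**
- **Lens distortion:** The pictures show barrel distortion that the calibration does not mention. I fitted it, and the fan pose is good to about 3 mm.
- **Stop position:** The cover's stop came about 3.5 mm short of the fitted seat position, roughly that error.
- **Cover height:** Measuring the cover's height from the scene camera was too imprecise to prove it sits flush. That rests on the force change, how it looks in the pictures, and the bolt passing over it.

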